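# Close the loaded transfer dolly and unhitch its tongue

## Task

The transfer dolly on the clean-room bench is loaded and must be freed from its hitch: first shut the crate's lid fully. Then pull the coupler's spring latch sideways by its upright grip and, with the latch still pulled, lift the tongue off the ball until the whole coupler, bolt included, is at least 2 cm above the top of the ball. Finish while still gripping it and holding it raised and steady, with the lid still shut; leave the radio, the bottle and the dish undisturbed.

Things in the scene. Friction and masses are not known exactly. Their poses are not given: they have to be found in the camera images.
- dolly: aluminium dolly, 220 (x) x 250 (y) mm, top at z 55, on four braked castors: it does not move. Origin on the bench right under the tongue's hinge; z up. Its +y runs from the hinge back over the dolly (chassis from y 20 to 270), its -y along the tongue to the ball, its -x to the side the latch pulls to. On it is fixed an open grey crate, 170 x 210 mm, centred at x 0, y 155, rim at z 135
- lid (a joint): angle (rad) of the crate's white lid, 170 x 210 x 8 mm, hinged along the crate's dolly +x rim: 0 = shut flat, grows as it opens upward, starts open at 0.7 to 1.15. Stiff hinge: stays at any angle, 0.25 Nm of friction; pushing it shut takes 1 to 2 N near the free edge
- lid_hinge (a point): point on the lid's hinge line at the middle of the lid's length, level with the crate's rim (lid's underside). The lid runs 170 mm from here (to dolly -x when shut) and 105 mm to either side along dolly y
- lid_handle (a point): outer end of the knob (35 mm tall) on the lid's outer face, near the free edge: 140 mm from the hinge line, mid-length
- ball_mount: fixed steel hitch ball on a neck and a 75 x 85 x 10 mm base plate bolted to the bench; origin on the bench, on the ball's axis, 200 mm from the hinge along dolly -y. Ball 40 mm wide, centre at z 70, flat underside at z 58, neck 19 mm wide
- ball_top (a point): top of the hitch ball, 90 mm above the bench
- tongue (a joint): angle (rad) of the tongue, a steel bar 30 mm wide and 22 thick, about its hinge (along the dolly's x axis, 85 mm above the bench): 0 = level, coupler on the ball; grows as the coupler rises; stop at 0.75. It falls back by its own weight; lifting takes 4 to 8 N at the coupler. The 2 cm of clear air asked for is an angle of about 0.32
- coupler: the tongue with the dark steel coupler head on its end and the latch it carries. Origin on the hinge, at the bar's mid-line; axes as the dolly's when down, the tongue along its -y. The head, centred 200 mm from the hinge, is 62 (x) x 70 (y) mm, open underneath, and sits over the ball; its flat top is 15 mm above the mid-line (100 mm above the bench when down)
- latch (a joint): travel (m) of the spring latch across the coupler to its own (and the dolly's) -x: 0 = home, the bolt 1.5 mm under the ball's flat underside, so that the tongue cannot lift; clear of the ball from 0.011; stop at 0.020. Spring: 3.5 N at home, 8.5 N at full travel; it springs back when let go
- latch_grip (a point): middle of the latch's upright black rubber grip tab, 12 mm thick (dolly x), 22 wide (dolly y), 46 tall; 43 mm above the bar's mid-line (128 mm above the bench when down). The tab stands on a 5 mm slide plate on the coupler's top, 24 mm wide, which reaches 39 mm to the tab's -x side; it moves with the latch and the tongue
- coupler_mouth (a point): centre of the coupler's open underside, 200 mm from the hinge, 23 mm below the bar's mid-line; the bolt hangs 14 mm lower
- radio: bystander: black hand radio standing upright, 32 x 55 x 105 mm plus a 50 mm aerial; origin under its middle
- bottle: bystander: white bottle, 64 mm wide, 150 mm tall; origin under its middle
- dish: bystander: steel bowl, 100 mm wide at the rim, 45 mm tall; origin under its middle
Not all that is in view belongs to the job. Of the things that look like the ball_mount, take the one that is nearest to the robot's base at the start.

How it is judged:
By the outcome, as a careful person would: the job done as asked, in the order asked, and still so for the second after the job is handed in, while the arm keeps its last pose, push and grip.
It also fails if it takes over 54 s, if anything falls off the work surface, if the arm or the gripper's body presses on something with over 40 N, if the wrist force passes 120 N, or if a joint passes its speed limit or range.

## Robot

A 6-joint arm with a two-finger parallel gripper is mounted at the origin on the work surface. World frame = base frame: x ahead of the robot, y to its left, z up, the work surface at z = 0. Lengths are in m, angles in rad, forces in N, time in s.
With the tool pointing down it reaches from about 0.225 to 0.875 m from the base axis. Payload 3.4 kg.
Tool frame: the origin (TCP) lies on the centre line of the jaws, within the pads' length; the fingertips stand 14 mm ahead of it and the grasp point (between the pads) lies 5 mm behind it; z points along the fingers, y is the line along which they close (so a half turn about z gives the same grasp; the last joint's range is limited). The gripper opens to 85 mm and grips with 20 to 120 N. Pads are 22 mm wide; open, the fingers measure 114 mm over their backs; the gripper's body (76 mm by 85 mm) begins 54 mm behind the grasp point. The pads swing forward as they close: fully open they stand 13 mm farther back than shut.
Start: joints at [-1.442, 0.276, 1.505, -0, 1.361, -0.121], TCP at [0.142, -0.557, 0.245] pointing down, gripper open.
Joint ranges: [-2.89, 2.89], [-0.75, 2.08], [0.22, 2.7], [-1.18, 4.32], [0.11, 2.71], [-2.7, 2.7]. Speed limits (rad/s): [2.57, 2.57, 3.14, 3.14, 3.14, 3.14].

## Interface

Orientations are given as a unit quaternion [w, x, y, z].
In Python, from rig import manip, eyes gives the robot as it stands.
- The arm moves only by the shell command python3 -m creep 'ROWS' [FORCE]. ROWS is JSON, a list of rows, each a list of 5 numbers: the opening, from 0 (shut) to 1 (fully open), then the shift along the tool's x, y, z normalised to -1 to 1, where 1 is 0.5 m, then the turn about the tool's z normalised to -1 to 1, where 1 is 360 degrees. In form: [[fingers, dx, dy, dz, spin], ...]. A call has 1 to 10 rows; each row is the pose to reach, as a shift and turn from the pose commanded when the call began, along the tool's axes at that moment, turning the shorter way round; what a row does not reach only later rows make up. A row lasts 1/10 s, in which the tool goes at most 50 mm and 8.59 degrees, less where a joint would pass 70% of its speed; a pose out of reach is approached as far as the arm can. A call with a number of a shift or a turn outside -1 to 1 is refused whole. A call with a gripper value outside its range is refused whole. The fingers move at their own pace and stop on an object; FORCE is the grip in N (left out, the last holds). Time passes only in rows, so rows that repeat a pose let the fingers close. It gives the time, the measured TCP pose, the force, the opening and the grip force at its end, in the units of the state.
- manip.get_state(): the state, without advancing time (a new reading comes with each control period).
- eyes.get_image(name): name is "side" or "top"; returns a dict with "frame" (420x560x3 uint8, red, green, blue), "fx", "fy", "cx", "cy" (pixels), "R" (3x3) and "t" (3): a world point X has camera coordinates R X + t. Camera axes: x right, y down, z forward; pixel columns grow to the right and rows downward; lengths in m; the calibration is good to about 2 mm. A picture is of the moment at which its call begins. There is no depth.
- manip.sign_off(): hands the job in; it is judged then, once.
Trained networks look in the newest picture that a camera, given by its name, has taken for a name from the list of things; names that differ only in an ending like _2 or _b are one class to them, and where a whole thing is asked for, a point or a joint stands for the part that bears it (a point fixed in the world has none). Each returns a list of dicts, best first, with "confidence" (0 to 1); they miss things now and then, are a little off and sometimes report something else, mostly with a low value. They report only what shows in the picture. A call takes as long as a camera call. They do not tell look-alikes from the thing itself.
- eyes.regions_of(camera, label): "mask" (420x560 bool, what is visible of it) and "bbox" ([left, top, right, bottom] in pixels, round what is visible of it).
- eyes.place_of(camera, label): "centre" ([column, row] in pixels: a listed point, or the origin of a listed thing).
The state is a dict: "clock": time; "qpos": joint angles; "qd": joint speeds; "effort": joint torques, N m; "position": TCP position; "ee_rot": TCP orientation; "contact_force": force on the tool from outside, world axes, zero at the start; "moment": the same for the moment, N m; "width": finger opening in m; "gripper_force": force on a finger pad.
Only numpy, scipy, OpenCV 4.12 (cv2) and the standard library are available. Lean on these libraries where they do the work, as an engineer would, in place of code of your own. Each camera call takes 0.05 s, during which the arm holds its last target. There are 200 camera calls.

## Working session

There is one attempt and no reset: what is moved stays moved. The work goes in short steps, Python scripts to look and compute and a shell command to move; the robot and the scene stay as the last step left them, time stands still between calls to the robot, and variables do not carry over. Pictures are saved under pics/ and viewed, at most 10 in all, crops included, and the job is handed in when it is done.

```bash
mkdir -p pics
cat > h.py <<'E'
import numpy as np, cv2
from rig import manip, eyes
def save(n,im): cv2.imwrite(f'pics/{n}.png',im['frame'][:,:,::-1])
def P(im): return np.diag([1,1,1.])@np.array([[im['fx'],0,im['cx']],[0,im['fy'],im['cy']],[0,0,1]])@np.c_[im['R'],im['t']]
def tri(i1,p1,i2,p2):
    X=cv2.triangulatePoints(P(i1),P(i2),np.array(p1,float).reshape(2,1),np.array(p2,float).reshape(2,1)).ravel();X=X[:3]/X[3]
    e=[np.linalg.norm((lambda q:q[:2]/q[2])(P(i)@np.r_[X,1])-p) for i,p in((i1,p1),(i2,p2))]
    return X,e
def onz(im,p,z):
    d=im['R'].T@np.array([(p[0]-im['cx'])/im['fx'],(p[1]-im['cy'])/im['fy'],1]);c=-im['R'].T@im['t']
    return c+d*(z-c[2])/d[2]
def proj(im,X):
    q=P(im)@np.r_[X,1];return q[:2]/q[2]
E
python3 - <<'E'
from h import *
s=manip.get_state();print({k:np.round(v,3) for k,v in s.items()})
S=eyes.get_image('side');save('s0',S);T=eyes.get_image('top');save('t0',T)
for l in ['ball_mount','ball_top','lid_hinge','lid_handle','latch_grip','coupler_mouth','dolly','coupler','radio','bottle','dish']:
    for c in('side','top'):
        print(l,c,[(np.round(d['centre']).tolist(),round(d['confidence'],2)) for d in eyes.place_of(c,l)])
E
```

```text
{'clock': np.float64(0.0), 'qpos': array([-1.442,  0.277,  1.506,  0.   ,  1.361, -0.121]), 'qd': array([ 0.001,  0.   , -0.001, -0.   ,  0.   ,  0.001]), 'effort': array([ 1.0000e-03, -4.1677e+01, -2.4581e+01, -0.0000e+00,  1.1000e-02,
       -0.0000e+00]), 'position': array([ 0.142, -0.557,  0.244]), 'ee_rot': array([-0.001,  0.992,  0.125,  0.   ]), 'contact_force': array([ 0.379,  0.556, -0.492]), 'moment': array([-0.002, -0.04 ,  0.018]), 'gripper_force': np.float64(0.0), 'width': np.float64(0.085)}
ball_mount side [([371.0, 295.0], 0.74), ([319.0, 392.0], 0.67), ([312.0, 327.0], 0.59), ([274.0, 284.0], 0.56)]
ball_mount top [([428.0, 233.0], 0.97), ([347.0, 161.0], 0.72), ([366.0, 225.0], 0.7), ([307.0, 240.0], 0.53)]
ball_top side [([312.0, 295.0], 0.9), ([322.0, 356.0], 0.9), ([372.0, 261.0], 0.78)]
ball_top top [([439.0, 233.0], 0.86), ([312.0, 240.0], 0.67), ([374.0, 223.0], 0.66), ([353.0, 156.0], 0.56)]
lid_hinge side [([264.0, 152.0], 0.57)]
lid_hinge top [([153.0, 202.0], 0.62)]
lid_handle side [([239.0, 112.0], 0.55)]
lid_handle top [([142.0, 218.0], 0.73), ([231.0, 237.0], 0.52), ([356.0, 277.0], 0.41), ([314.0, 239.0], 0.21)]
latch_grip side [([268.0, 241.0], 0.74), ([182.0, 262.0], 0.41)]
latch_grip top [([313.0, 235.0], 0.49)]
coupler_mouth side [([275.0, 262.0], 0.6)]
coupler_mouth top [([311.0, 238.0], 0.92)]
dolly side [([250.0, 229.0], 0.91)]
dolly top [([230.0, 236.0], 0.83)]
coupler side [([250.0, 207.0], 0.97)]
coupler top [([225.0, 236.0], 0.78)]
radio side [([186.0, 260.0], 0.84), ([267.0, 242.0], 0.38)]
radio top [([253.0, 312.0], 0.56)]
bottle side [([247.0, 327.0], 0.65)]
bottle top [([355.0, 275.0], 0.82)]
dish side [([317.0, 251.0], 0.79), ([183.0, 260.0], 0.25)]
dish top [([276.0, 180.0], 0.6)]
```

View pics/s0.png

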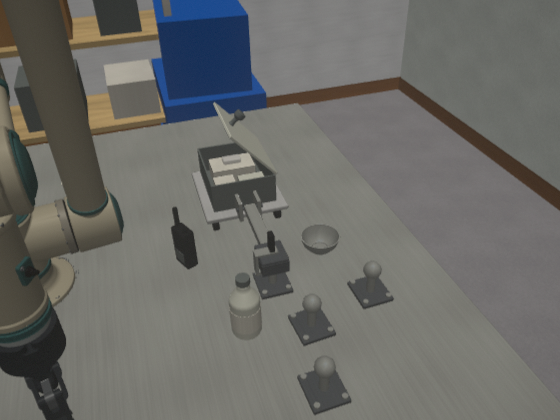

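View pics/t0.png

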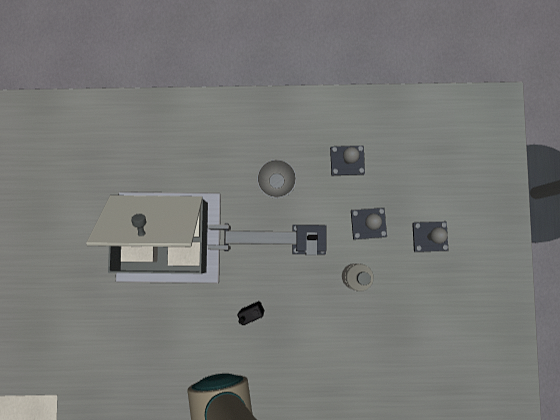

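Run:
```python
from h import *
S=eyes.get_image('side');T=eyes.get_image('top')
for n,a,b in [('ballmount',(274,284),(307,240)),('mouth',(275,262),(311,238)),('grip',(268,241),(313,235)),('dolly',(250,229),(230,236)),('coupler',(250,207),(225,236)),('lidhinge',(264,152),(153,202)),('handle',(239,112),(142,218)),('radio',(186,260),(253,312)),('bottle',(247,327),(355,275)),('dish',(317,251),(276,180)),('bm2',(371,295),(366,225)),('bm3',(319,392),(428,233)),('x',(371,295),(347,161)),('x2',(312,327),(366,225))]:
    X,e=tri(S,a,T,b);print(n,X.round(4),np.round(e,1))
print(-S['R'].T@S['t'],-T['R'].T@T['t'],T['fx'],S['fx'])
```

```text
ballmount [ 0.5486 -0.1825 -0.0053] [0.4 0.4]
mouth [ 0.551  -0.1881  0.0675] [0.6 0.7]
grip [ 0.5459 -0.1866  0.1304] [3.1 3.4]
dolly [0.553  0.013  0.0152] [2.2 2.6]
coupler [0.5542 0.0172 0.0825] [0.7 0.9]
lidhinge [0.6357 0.1711 0.1445] [1.2 1.6]
handle [0.5794 0.1591 0.2794] [1.8 2.6]
radio [ 0.3685 -0.0436  0.0089] [0.4 0.4]
bottle [ 0.4549 -0.2994  0.0066] [1.2 1.2]
dish [ 0.6963 -0.1035 -0.008 ] [2.5 2.7]
bm2 [ 0.6455 -0.3486  0.0765] [29.2 30.6]
bm3 [ 0.5509 -0.4884 -0.0086] [5.  4.2]
x [ 0.7495 -0.2891 -0.0085] [0.3 0.3]
x2 [ 0.5852 -0.3338 -0.0068] [0.6 0.6]
[ 0.3032183  -1.03207787  0.84692629] [ 0.50068529 -0.11199497  1.23157403] 485.87549838440594 517.095211489068
```

The side view shows the coupler on its mount at about (270,260), the grip tab at (270,241), the lid open with its knob at (238,117), the bottle at (245,310) and the radio at (184,245). The top view agrees: the dolly is nearly aligned with world y and the latch pulls towards the robot (-x). I'll turn and raise the tool, then shut the lid.

```bash
python3 -m creep '[[0,0,0,-0.1,-0.02],[0,0,0,-0.2,-0.05],[0,0,0,-0.23,-0.07],[0,0,0,-0.23,-0.1],[0,0,0,-0.23,-0.12],[0,0,0,-0.23,-0.14],[0,0,0,-0.23,-0.17],[0,0,0,-0.23,-0.19],[0,0,0,-0.23,-0.21],[0,0,0,-0.23,-0.21]]' 40
python3 - <<'E'
from h import *
from scipy.spatial.transform import Rotation as R
s=manip.get_state();q=s['ee_rot'];print(R.from_quat(np.r_[q[1:],q[0]]).as_matrix().round(3),s['position'],s['qpos'])
E
```

```text
clock: 2.3
position: [0.1421, -0.5571, 0.3603]
ee_rot: [0.0, 0.708, 0.706, -0.0]
contact_force: [-0.5, 0.7, -0.3]
width: 0.0001
gripper_force: 0.0
[[ 0.002  1.    -0.   ]
 [ 1.    -0.002 -0.   ]
 [-0.    -0.    -1.   ]] [ 0.14213015 -0.55714224  0.36032738] [-1.44200199e+00  2.35736871e-01  1.28264799e+00 -1.59798126e-05
  1.62313852e+00 -1.44017331e+00]
```

```bash
python3 -m creep '[[0,0.08,0.05,0,0],[0,0.16,0.1,0,0],[0,0.24,0.15,0,0],[0,0.32,0.2,0,0],[0,0.4,0.25,0,0],[0,0.48,0.3,0,0],[0,0.56,0.35,0,0],[0,0.64,0.4,0,0],[0,0.72,0.45,0,0],[0,0.8,0.5,0,0]]'; python3 -m creep '[[0,0.08,0.05,0,0],[0,0.16,0.1,0,0],[0,0.24,0.15,0,0],[0,0.32,0.2,0,0],[0,0.4,0.25,0,0],[0,0.48,0.3,0,0],[0,0.555,0.335,0,0],[0,0.555,0.335,0,0],[0,0.555,0.335,0,0],[0,0.555,0.335,0,0]]'
python3 - <<'E'
from h import *
S=eyes.get_image('side');T=eyes.get_image('top');save('s1',S);save('t1',T)
cv2.imwrite('pics/c1.png',np.hstack([cv2.resize(S['frame'][60:300,140:340],(400,480)),cv2.resize(T['frame'][160:400,60:260],(400,480))])[:,:,::-1])
E
```

```text
clock: 3.3
position: [0.3933, -0.1558, 0.3606]
ee_rot: [0.001, 0.709, 0.705, 0.0]
contact_force: [1.4, -0.7, -0.1]
width: 0.0001
gripper_force: 0.0
clock: 4.3
position: [0.5602, 0.1189, 0.3603]
ee_rot: [0.0, 0.708, 0.706, -0.0]
contact_force: [0.1, -1.0, -0.2]
width: -0.0
gripper_force: 0.0
```

View pics/c1.png

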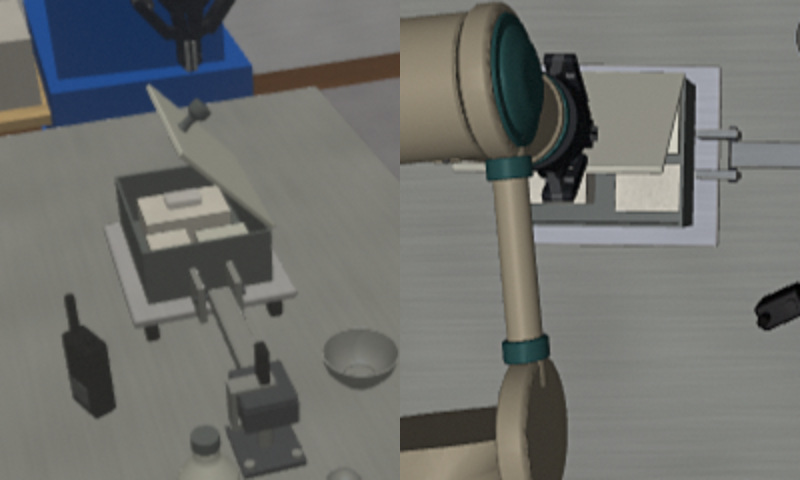

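The closed fingers are directly above the lid's outer face, clear of the knob. Descending along the lid's closing arc.

```bash
python3 -m creep '[[0,0,0,0.05,0],[0,0,0,0.1,0],[0,0,0,0.14,0],[0,0,-0.01,0.17,0],[0,0,-0.02,0.2,0],[0,0,-0.03,0.225,0],[0,0,-0.04,0.25,0],[0,0,-0.05,0.275,0],[0,0,-0.06,0.3,0],[0,0,-0.07,0.32,0]]'; python3 -m creep '[[0,0,-0.01,0.02,0],[0,0,-0.02,0.04,0],[0,0,-0.03,0.06,0],[0,0,-0.03,0.07,0],[0,0,-0.03,0.08,0],[0,0,-0.03,0.085,0],[0,0,-0.03,0.085,0]]'
```

```text
clock: 5.4
position: [0.5254, 0.1186, 0.2003]
ee_rot: [0.0, 0.708, 0.706, 0.0]
contact_force: [0.3, -0.3, 1.1]
width: -0.0002
gripper_force: 0.4
clock: 6.1
position: [0.511, 0.1198, 0.1578]
ee_rot: [0.0, 0.708, 0.707, 0.0]
contact_force: [-0.7, 0.8, 0.3]
width: -0.0001
gripper_force: 0.0
```

```bash
python3 -m creep '[[0,0,0,0.003,0],[0,0,0,0.006,0],[0,0,0,0.006,0]]';python3 -m creep '[[0,0,0,0.003,0],[0,0,0,0.006,0],[0,0,0,0.006,0]]'
python3 - <<'E'
from h import *
S=eyes.get_image('side');T=eyes.get_image('top')
cv2.imwrite('pics/c2.png',np.hstack([cv2.resize(S['frame'][60:300,140:340],(400,480)),cv2.resize(T['frame'][160:400,60:260],(400,480))])[:,:,::-1])
E
```

```text
clock: 6.4
position: [0.5113, 0.1198, 0.1574]
ee_rot: [0.001, 0.708, 0.707, 0.001]
contact_force: [-4.0, 0.2, 14.2]
width: -0.0001
gripper_force: 7.5
clock: 6.7
position: [0.5113, 0.1199, 0.1572]
ee_rot: [0.001, 0.708, 0.707, 0.001]
contact_force: [-10.0, -1.4, 30.9]
width: -0.0
gripper_force: 15.6
```

View pics/c2.png

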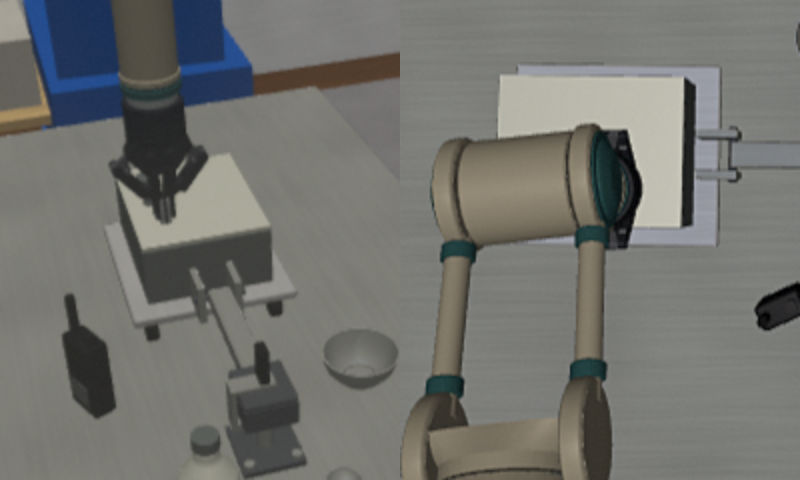

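The lid lies flat on the crate with the hard stop at the expected height. Raising the tool and refining the grip tab's position.

```bash
python3 -m creep '[[0.3,0,0,-0.05,0],[0.3,0,0,-0.12,0],[0.3,0,0,-0.2,0],[0.45,0,0,-0.27,0],[0.45,0,0,-0.27,0]]'
python3 - <<'E'
from h import *
S=eyes.get_image('side');T=eyes.get_image('top')
for l in ['latch_grip','ball_mount','coupler','lid_handle','dolly']:
    r=[[(np.round(d['centre'],1).tolist(),round(d['confidence'],2)) for d in eyes.place_of(c,l)] for c in('side','top')];print(l,r)
    try:
        a=r[0][0][0];b=min(r[1],key=lambda b:sum(tri(S,a,T,b[0])[1]))[0];print(*tri(S,a,T,b))
    except Exception as e:print(e)
for c in('side','top'):
    for d in eyes.regions_of(c,'latch_grip'): print(c,d['bbox'],d['mask'].sum(),d['confidence'])
for g in [(.548,-.187)]:
  for z in(.105,.128,.151): print(z,proj(S,[*g,z]).round(1),proj(T,[*g,z]).round(1))
a=cv2.resize(S['frame'][210:290,230:310],(400,400),interpolation=2);b=cv2.resize(T['frame'][200:280,275:355],(400,400),interpolation=2)
cv2.imwrite('pics/c3.png',np.hstack([a,b])[:,:,::-1])
E
```

```text
clock: 7.3
position: [0.5139, 0.1201, 0.2923]
ee_rot: [0.004, 0.708, 0.707, 0.005]
contact_force: [1.2, 0.1, 0.2]
width: 0.0386
gripper_force: 0.0
latch_grip [[([267.6, 240.9], 0.6)], [([311.4, 237.5], 0.6), ([352.0, 276.3], 0.45)]]
[ 0.5431954  -0.18356807  0.1286516 ] [np.float64(1.9691889518199004), np.float64(2.1504601933334015)]
ball_mount [[([371.3, 291.7], 0.97), ([272.7, 285.5], 0.96), ([310.7, 323.4], 0.93), ([321.7, 391.5], 0.55)], [([369.1, 223.4], 0.9), ([347.0, 160.9], 0.84), ([305.0, 240.8], 0.67)]]
[ 0.74889106 -0.28807975  0.001037  ] [np.float64(0.14932842695587892), np.float64(0.1501929525831468)]
coupler [[([247.8, 206.3], 0.71)], [([228.0, 236.6], 0.75)]]
[0.54943756 0.00970734 0.09118573] [np.float64(1.7524349007998465), np.float64(2.130238361260341)]
lid_handle [[([214.3, 151.8], 0.67)], []]
min() iterable argument is empty
dolly [[([249.4, 234.2], 0.92)], [([232.0, 239.5], 0.64)]]
[0.54712117 0.00882974 0.00223589] [np.float64(1.347678650344006), np.float64(1.580863981737672)]
side [248.7, 232.4, 279.1, 272.5] 450 0.87
top [304.4, 230.5, 317.0, 255.1] 247 0.79
0.105 [272.5 249.4] [311.7 237.9]
0.128 [272.1 241.3] [312.4 237.5]
0.151 [271.8 233.1] [313.1 237. ]
```

View pics/c3.png

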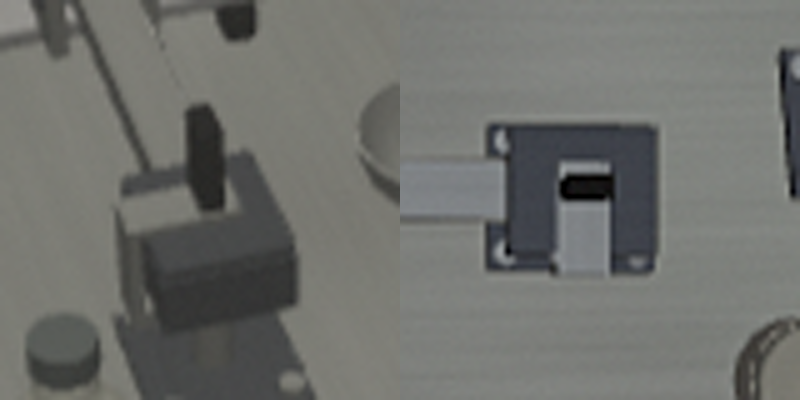

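The tab shows at about (271,241) in the side view and (312,237) in the top view. That matches a tab middle at about (0.5465, -0.1865, 0.128).

```bash
python3 -m creep '[[0.45,-0.08,0.01,0,0],[0.45,-0.16,0.02,0,0],[0.45,-0.24,0.03,0,0],[0.45,-0.32,0.04,0,0],[0.45,-0.4,0.05,0,0],[0.45,-0.48,0.06,0,0],[0.45,-0.56,0.071,0,0],[0.45,-0.613,0.071,0,0],[0.45,-0.613,0.071,0,0],[0.45,-0.613,0.071,0,0]]'
python3 - <<'E'
from h import *
S=eyes.get_image('side')
T=eyes.get_image('top')
s=manip.get_state();print(s['position'],s['width'])
for z in (.128,.151): print(tri(S,(270.8,241.2),T,(312.4,237.4)))
a=cv2.resize(S['frame'][150:290,200:340],(400,400),interpolation=2)
cv2.imwrite('pics/c4.png',a[:,:,::-1])
E
```

```text
clock: 9.0
position: [0.5456, -0.187, 0.2865]
ee_rot: [-0.0, 0.708, 0.706, 0.0]
contact_force: [-0.7, 0.6, 0.1]
width: 0.0385
gripper_force: 0.0
[ 0.54558204 -0.18583546  0.28681299] 0.03824175834228477
(array([ 0.54659062, -0.18656885,  0.1286968 ]), [np.float64(0.6452934207747965), np.float64(0.7053706275420926)])
(array([ 0.54659062, -0.18656885,  0.1286968 ]), [np.float64(0.6452934207747965), np.float64(0.7053706275420926)])
```

```bash
python3 -m creep '[[0.45,0,0.002,0.06,0],[0.45,0,0.002,0.12,0],[0.45,0,0.002,0.18,0],[0.45,0,0.002,0.23,0],[0.45,0,0.002,0.26,0],[0.45,0,0.002,0.285,0],[0.45,0,0.002,0.3,0],[0.45,0,0.002,0.307,0],[0.45,0,0.002,0.307,0],[0.45,0,0.002,0.307,0]]'; python3 -m creep '[[0,0,0,0,0],[0,0,0,0,0],[0,0,0,0,0],[0,0,0,0,0],[0,0,0,0,0],[0,0,0,0,0],[0,0,0,0,0]]' 60;  python3 - <<'E'
from h import *
S=eyes.get_image('side');T=eyes.get_image('top')
a=cv2.resize(S['frame'][190:290,220:320],(400,400),interpolation=2);b=cv2.resize(T['frame'][190:290,265:365],(400,400),interpolation=2)
cv2.imwrite('pics/c4.png',np.hstack([a,b])[:,:,::-1])
E
```

```text
clock: 10.1
position: [0.5472, -0.187, 0.1341]
ee_rot: [0.001, 0.708, 0.707, 0.0]
contact_force: [0.5, -0.1, -0.4]
width: 0.0386
gripper_force: 0.0
clock: 10.8
position: [0.5468, -0.187, 0.1341]
ee_rot: [0.0, 0.708, 0.706, 0.0]
contact_force: [-1.9, -0.6, 5.8]
width: 0.0114
gripper_force: 58.9
```

View pics/c4.png

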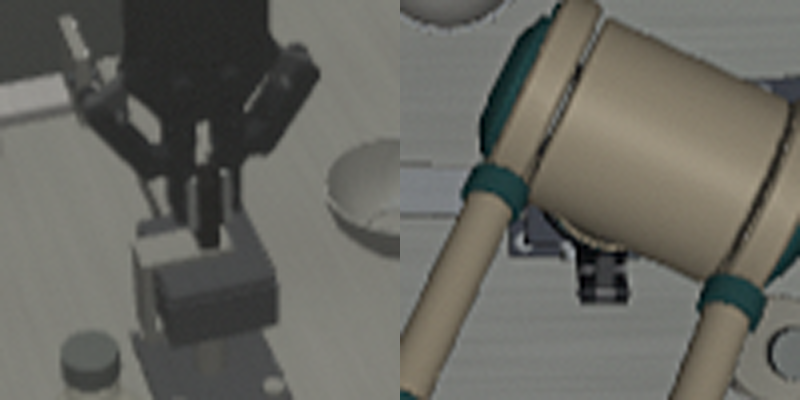

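The tab sits between both pads and the opening reads 11.4 mm. Pulling the latch 16 mm to -x.

```bash
python3 -m creep '[[0,0,-0.006,0,0],[0,0,-0.012,0,0],[0,0,-0.018,0,0],[0,0,-0.024,0,0],[0,0,-0.03,0,0],[0,0,-0.034,0,0],[0,0,-0.034,0,0],[0,0,-0.034,0,0]]'
```

```text
clock: 11.7
position: [0.5323, -0.1868, 0.1341]
ee_rot: [0.002, 0.708, 0.706, 0.002]
contact_force: [7.2, 2.3, 2.4]
width: 0.0115
gripper_force: 58.8
```

```bash
python3 -m creep '[[0,0,-0.003,0,0],[0,0.003,-0.003,-0.01,0],[0,0.006,-0.003,-0.02,0],[0,0.009,-0.003,-0.03,0],[0,0.013,-0.003,-0.039,0],[0,0.013,-0.003,-0.039,0]]'
```

```text
clock: 12.3
position: [0.53, -0.1811, 0.1519]
ee_rot: [0.002, 0.708, 0.707, 0.001]
contact_force: [7.2, -1.0, -8.4]
width: 0.0109
gripper_force: 58.4
```

```bash
python3 -m creep '[[0,0.008,0,-0.02,0],[0,0.016,0,-0.038,0],[0,0.026,0,-0.057,0],[0,0.037,0,-0.074,0],[0,0.048,0,-0.092,0],[0,0.061,0,-0.108,0],[0,0.066,0,-0.115,0],[0,0.074,0,-0.124,0],[0,0.074,0,-0.124,0]]'
python3 - <<'E'
from h import *
S=eyes.get_image('side');T=eyes.get_image('top')
a=cv2.resize(S['frame'][100:300,160:360],(600,600),interpolation=2)
cv2.imwrite('pics/c5.png',a[:,:,::-1])
for l in ('coupler_mouth','ball_top','latch_grip'): print(l,[(np.round(d['centre'],1),round(d['confidence'],2)) for d in eyes.place_of('side',l)])
for th in (.3,.35,.4,.45): print(th,proj(S,[.549,.0135-.2*np.cos(th)-.023*np.sin(th),.085+.2*np.sin(th)-.023*np.cos(th)]).round(1))
print(manip.get_state()['position'])
E
```

```text
clock: 13.2
position: [0.5302, -0.1449, 0.2139]
ee_rot: [0.003, 0.707, 0.707, -0.0]
contact_force: [7.6, -3.3, -7.4]
width: 0.0112
gripper_force: 58.5
coupler_mouth [(array([272. , 231.2]), 0.93)]
ball_top [(array([271.2, 256.1]), 0.91), (array([312.3, 294.8]), 0.89), (array([372.7, 261.2]), 0.73), (array([323.1, 355.6]), 0.64), (array([314.8, 251.7]), 0.49)]
latch_grip [(array([254.8, 207.7]), 0.95)]
0.3 [272.3 242.6]
0.35 [271.8 238.6]
0.4 [271.3 234.4]
0.45 [270.8 230.1]
[ 0.5300729  -0.14521009  0.21350057]
```

View pics/c5.png

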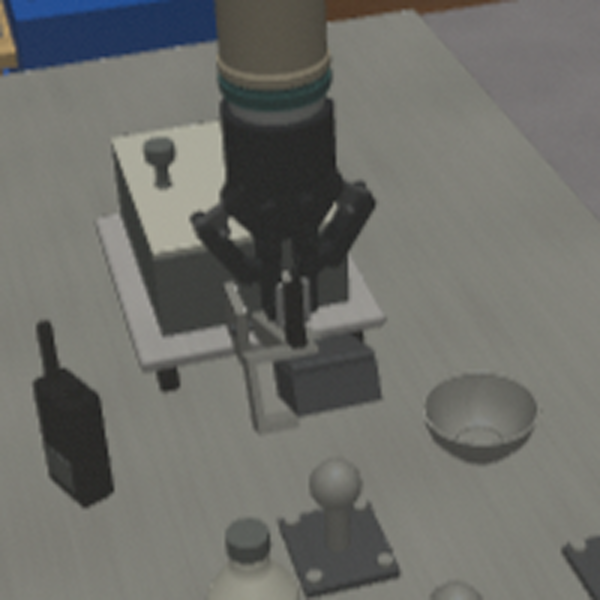

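The coupler and its bolt hang well clear above the ball, with the mouth at row 231 (about 0.44 rad). The lid is shut, and the radio, bottle and dish look undisturbed. Letting it settle, then handing in.

```bash
python3 -m creep '[[0,0,0,0,0],[0,0,0,0,0],[0,0,0,0,0],[0,0,0,0,0],[0,0,0,0,0],[0,0,0,0,0],[0,0,0,0,0],[0,0,0,0,0]]'
python3 - <<'E'
from h import *
eyes.get_image('side');print(eyes.place_of('side','coupler_mouth')[:1],manip.get_state()['position'])
print(manip.sign_off())
E
```

```text
clock: 14.25
position: [0.53, -0.1452, 0.2135]
ee_rot: [0.002, 0.708, 0.707, -0.0]
contact_force: [7.2, -3.6, -6.5]
width: 0.0109
gripper_force: 58.6
[{'centre': [272.1, 233.1], 'confidence': 0.6}] [ 0.53003489 -0.14520551  0.21347446]
the job is handed in; nothing more can be done
None
```

The job is handed in at about 14 s: the lid is shut, the latch is held pulled, and the coupler is gripped and steady at about 0.42–0.44 rad (0.32 needed), with no sign in the last picture of the radio, bottle or dish being disturbed.

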